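# Reload the sanitiser tablet doser

### The job

Reload the sanitiser doser: pull the top drawer of the small cabinet out to its stop, put every tablet that is in it down the upright clear tube, and with the tamper ram the whole stack down until it bottoms out firmly (only two or three tablets fit in at first, so ram in between when needed; at the last ram, with all tablets in, lean on it with about 10 N). Then stand the tamper upright back in its dish and push the drawer fully shut, leaving the other things on the bench where they are.

Things in the scene. Friction and masses are not known exactly. Their poses are not given: they have to be found in the camera images.
- cab_drawer0 (a joint): top drawer of the small two-drawer metal cabinet; 0 = shut, 0.155 m = fully out at its stop; it slides straight along the cabinet's own -x with about 1 N friction and stays where it is left. Starts 0 to 12 mm open
- cab: fixed cabinet, 200 mm deep (x), 300 mm wide (y), 160 mm high; origin at the centre of its underside on the bench; the drawer fronts face its own -x; its yaw varies. Only the top drawer is used
- drawer_handle (a point): middle of the top drawer's bar handle (a bar 11 mm thick and 120 mm long, along the cabinet's y), 35 mm out from the drawer front and 38 mm below the cabinet's top; moves with the drawer. Axes as the cabinet's
- drawer_floor (a point): centre of the top drawer's inner floor, moves with the drawer, axes as the cabinet's; the inside measures 155 mm (x) by 258 mm (y), its walls rise 48 mm above the floor and its front panel 58 mm; with the drawer fully out, the part with local x below 0.055 lies clear of the cabinet, whose top is 70 mm above this floor
- tab1: hard white sanitiser tablet, a plain disc 36 mm in diameter and 24 mm high, 40 g, lying flat in the top drawer at first (some of the four are absent); origin at the centre of its underside, z up. All are alike
- tab2: hard white sanitiser tablet, a plain disc 36 mm in diameter and 24 mm high, 40 g, lying flat in the top drawer at first (some of the four are absent); origin at the centre of its underside, z up. All are alike
- tab3: hard white sanitiser tablet, a plain disc 36 mm in diameter and 24 mm high, 40 g, lying flat in the top drawer at first (some of the four are absent); origin at the centre of its underside, z up. All are alike
- tab4: hard white sanitiser tablet, a plain disc 36 mm in diameter and 24 mm high, 40 g, lying flat in the top drawer at first (some of the four are absent); origin at the centre of its underside, z up. All are alike
- tube_mouth (a point): centre of the mouth (rim) of the doser's upright clear tube, 146 mm above the bench, z up; the outer rim is 66 mm across. The bore is 40 mm; the top 10 mm flares out to about 54 mm
- doser: fixed doser: a clear tube of 52 mm outer diameter standing on a 120 mm square steel foot 12 mm thick; origin at the centre of the foot's underside
- follower (a joint): stiff grey disc inside the tube that carries the tablets; value = how far it has been pushed down: 0 at the top (its upper face 60 mm below the rim), 0.054 m on its bottom stop (upper face 114 mm below the rim). Starts at 0 to 0.008. It moves only under more than about 4 N and stays where it is left; the tablets' weight does not move it
- tamper: steel tamper rod standing upright in its dish, 155 mm tall, about 220 g; flat round foot 30 mm in diameter and 24 mm high, 14 mm shaft, black round handle 26 mm in diameter from 100 to 155 mm above the foot's underside; origin at the centre of the foot's underside, z up along the rod
- dish: fixed round steel dish for the tamper, 68 mm across, origin at the centre of its underside; its inner floor is 4 mm above the bench, 46 mm wide, inside a rim that is 14 mm above the bench
- spray: white spray bottle, 68 mm across, 170 mm tall, bystander; origin under its centre
- jar: grey jar 56 mm across, 70 mm tall, bystander; origin under its centre
- roll: roll of paper labels 70 mm across, 50 mm tall, bystander; origin under its centre
- cup: steel cup 70 mm across, 60 mm tall, bystander; origin under its centre
- weight: brass check weight 50 x 50 x 40 mm, bystander; origin under its centre
Things that resemble listed ones, but are neither listed nor needed, are in the scene too. Leave any blue or yellow look-alike of the tamper alone.

How it is judged:
On the way, in this order (a step that is already met when the one before it is completed fails the run):
1. the top drawer is pulled out to its stop (value of joint cab_drawer0 above 0.147 m), for 0.2 s.
2. every tablet is in the tube (horizontal distance between each of tab1, tab2, tab3, tab4 and tube_mouth below 0.008 m and z of each of tab1, tab2, tab3, tab4 in the frame of tube_mouth below -0.006 m), for 0.2 s.
3. with all tablets in, the tamper presses the stack firmly (over 7 N) with the follower on its bottom stop (value of joint follower above 0.05 m and (contact force between tamper and tab1 above 7 N or contact force between tamper and tab2 above 7 N or contact force between tamper and tab3 above 7 N or contact force between tamper and tab4 above 7 N) and horizontal distance between each of tab1, tab2, tab3, tab4 and tube_mouth below 0.008 m and z of each of tab1, tab2, tab3, tab4 in the frame of tube_mouth below -0.03 m), for 0.15 s.
At the end, for the whole second after the job is handed in: every tablet lies in the tube with its underside at least 30 mm below the rim, the follower is within 4 mm of its bottom stop, the tamper stands upright at rest in its dish (foot on the floor of the dish) and the top drawer is shut to within 8 mm (horizontal distance between each of tab1, tab2, tab3, tab4 and tube_mouth below 0.008 m and z of each of tab1, tab2, tab3, tab4 in the frame of tube_mouth below -0.03 m and value of joint follower above 0.05 m and value of joint cab_drawer0 below 0.008 m and angle between tamper's own z axis and vertical below 0.12 rad and horizontal distance between tamper and dish below 0.012 m and z of tamper in the frame of dish below 0.009 m and linear speed of tamper below 0.02 m/s); the robot touches nothing.
It fails at once if a bystander is moved more than 40 mm (distance of any of spray, jar, roll, cup, weight from where it was at the start of the episode above 0.04 m).
Of tab1, tab2, tab3, tab4 only 2 to 4 are there at a start; the rules pass over those that are not, and their reading is None.
At some moment in a run one of tab1, tab2, tab3, tab4 may be knocked a few centimetres aside while the robot is not near it.
It also fails if it takes over 210 s, if anything falls off the work surface, if the arm or the gripper's body presses on something with over 40 N, if the wrist force passes 120 N, or if a joint passes its speed limit or range.

### The arm

A 6-joint arm with a two-finger parallel gripper is mounted at the origin on the work surface. World frame = base frame: x ahead of the robot, y to its left, z up, the work surface at z = 0. Lengths are in m, angles in rad, forces in N, time in s.
With the tool pointing down it reaches from about 0.375 to 0.9 m from the base axis. Payload 3.1 kg.
Tool frame: the origin (TCP) lies on the centre line of the jaws, within the pads' length; the fingertips stand 8 mm ahead of it and the grasp point (between the pads) lies 11 mm behind it; z points along the fingers, y is the line along which they close (so a half turn about z gives the same grasp; the last joint's range is limited). The gripper opens to 85 mm and grips with 20 to 120 N. Pads are 22 mm wide; open, the fingers measure 114 mm over their backs; the gripper's body (76 mm by 85 mm) begins 54 mm behind the grasp point. The pads swing forward as they close: fully open they stand 13 mm farther back than shut.
Start: joints at [-0.178, 0.527, 1.433, -0, 1.181, -0.178], TCP at [0.625, 0, 0.239] pointing down, gripper open.
Joint ranges: [-3.08, 3.08], [-0.75, 2.2], [0.22, 2.44], [-1.43, 4.57], [0, 2.65], [-2.85, 2.85]. Speed limits (rad/s): [2.79, 2.79, 3.14, 3.14, 3.14, 3.14].

### API

Orientations are given as a unit quaternion [x, y, z, w].
In Python, from station import * gives the robot as it stands.
- The arm moves only by the tool play_rows, never from a script. Its argument "rows" is a list of rows, each a list of 3 entries, a list of its own where there are three numbers: the turn, a rotation vector about the tool's x, y, z in degrees, then the shift along the tool's x, y, z in mm, then the closure, from 0 (fully open) to 1 (shut). In form: [[[ax, ay, az], [dx, dy, dz], jaw], ...]. A call has 1 to 12 rows; each row shifts and turns the commanded pose from where the row before left it, along the tool's axes as they then stand; what a row does not reach is not made up. A row lasts 1/12 s, in which the tool goes at most 41.7 mm and 7.16 degrees, less where a joint would pass 70% of its speed; a pose out of reach is approached as far as the arm can. A call with a gripper value outside its range is refused whole. The fingers move at their own pace and stop on an object; "grip_force" is the grip in N (left out, the last holds). Time passes only in rows, so rows that do not move let the fingers close. It gives the time, the measured TCP pose, the force, the opening and the grip force at its end, in the units of the state.
- sense(): the state, without advancing time (a new reading comes with each control period).
- snapshot(name): name is "scene" or "side" or "wrist"; returns (picture, depth): 420x560x3 uint8, red, green, blue; 420x560 float32, m along the optical axis (not along the pixel's ray), 0 where there is no reading.
- get_calibration(name): a dict with "vfov" (degrees; the focal length in pixels is half the picture's height over the tangent of half this angle, whatever the lens; pixels are square), "cx", "cy" (the principal point, pixels), "xyz" and "attitude" of the camera in the world. Camera axes: x right, y down, z forward; pixel columns grow to the right and rows downward; lengths in m; the calibration is good to about 2 mm. A picture is of the moment at which its call begins: read the wrist's pose just before it. get_calibration takes no time and is no camera call; for the wrist camera it gives the pose at the moment of the call.
- sign_off(): hands the job in; it is judged then, once.
The state is a dict: "t": time; "q": joint angles; "qd": joint speeds; "tau": joint torques, N m; "tcp_pos": TCP position; "tool_rot": TCP orientation; "force": force on the tool from outside, world axes, zero at the start; "ft_torque": the same for the moment, N m; "finger_gap": opening from 0.0 (shut) to 1.0 (fully open); "gripper_force": force on a finger pad.
Only numpy, scipy, OpenCV 4.12 (cv2) and the standard library are available. Lean on these libraries where they do the work, as an engineer would, in place of code of your own. Each camera call takes 0.05 s, during which the arm holds its last target. There are 200 camera calls.

## Working session

There is one attempt and no reset: what is moved stays moved. The work goes in short steps, Python scripts to look and compute and a tool call to move; the robot and the scene stay as the last step left them, time stands still between calls to the robot, and variables do not carry over. Pictures are saved under pics/ and viewed, at most 14 in all, crops included, and the job is handed in when it is done.

Besides the shell and the picture viewer there is one more tool, called after "Emit:" by a JSON object that holds its "name" and its "arguments", one argument or row to a line. play_rows: Moves the arm, as the interface text tells. Its arguments: {"type":"object","properties":{"rows":{"type":"array","items":{"type":"array"}},"grip_force":{"type":"number"}},"required":["rows"]}

```bash
ls; mkdir -p pics
python3 - <<'E'
from station import *
import cv2,numpy as np
s=sense();print({k:np.round(v,3) for k,v in s.items()})
for n in ["scene","side","wrist"]:
    c=get_calibration(n);print(n,c)
    p,d=snapshot(n);cv2.imwrite(f"pics/{n}0.png",p[:,:,::-1]);np.save(f"pics/{n}0.npy",d)
E
```

```text
pics
{'t': np.float64(0.0), 'q': array([-0.178,  0.528,  1.434,  0.   ,  1.181, -0.178]), 'qd': array([-0.001, -0.002,  0.001, -0.001,  0.001, -0.   ]), 'tau': array([ 0.0000e+00, -4.4234e+01, -1.7802e+01, -0.0000e+00,  8.0000e-03,
        0.0000e+00]), 'tcp_pos': array([0.624, 0.   , 0.238]), 'tool_rot': array([ 0.707,  0.707, -0.001, -0.001]), 'force': array([-0.454,  0.193,  0.492]), 'ft_torque': array([0.   , 0.004, 0.027]), 'gripper_force': np.float64(0.0), 'finger_gap': np.float64(1.003)}
scene {'vfov': 54.611974481942525, 'cx': 282.2487641778341, 'cy': 209.38645645833122, 'xyz': array([ 1.05614295, -0.13668731,  0.91843599]), 'attitude': array([ 0.75369337,  0.58765213, -0.17874603, -0.23379722])}
side {'vfov': 50.72467588232002, 'cx': 273.42313033180415, 'cy': 209.8482685107636, 'xyz': array([-0.10780915, -0.77430747,  1.10912877]), 'attitude': array([ 0.86907015, -0.31147525,  0.12334891, -0.36398529])}
wrist {'vfov': 71.20578115613219, 'cx': 279.9446920203213, 'cy': 207.58690359803515, 'xyz': array([0.62471967, 0.07156304, 0.37282637]), 'attitude': array([ 9.89770131e-01, -1.23094234e-04, -4.78061451e-04,  1.42670401e-01])}
```

View pictures.

View pics/scene0.png

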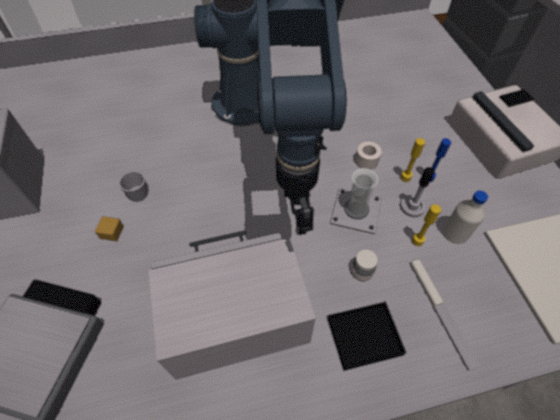

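View pics/side0.png

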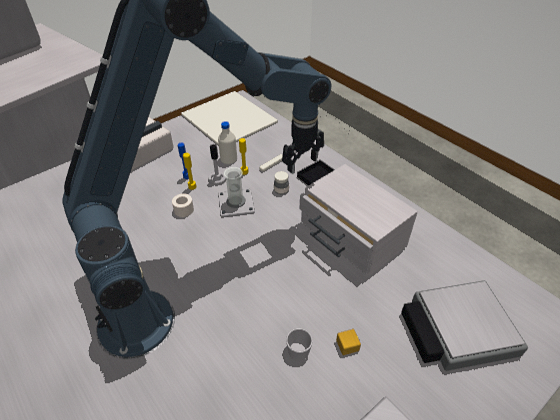

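```bash
cat > h.py <<'E'
import numpy as np,cv2
from scipy.spatial.transform import Rotation as R
from station import *
def rays(n,c=None):
    c=c or get_calibration(n);f=210/np.tan(np.radians(c["vfov"]/2))
    return c,f,R.from_quat(c["attitude"]).as_matrix()
def cloud(n,d,c=None):
    c,f,M=rays(n,c);v,u=np.mgrid[:420,:560]
    P=np.stack([(u-c["cx"])/f*d,(v-c["cy"])/f*d,d],-1)@M.T+c["xyz"];P[d<=0]=np.nan;return P
def onplane(n,u,v,z,c=None):
    c,f,M=rays(n,c);r=M@np.array([(u-c["cx"])/f,(v-c["cy"])/f,1]);return c["xyz"]+r*(z-c["xyz"][2])/r[2]
def proj(n,p,c=None):
    c,f,M=rays(n,c);q=M.T@(np.array(p)-c["xyz"]);return q[:2]/q[2]*f+[c["cx"],c["cy"]]
E
python3 - <<'E'
from h import *
for n in ["scene","side"]:
    d=np.load(f"pics/{n}0.npy");P=cloud(n,d);X,Y,Z=P[...,0],P[...,1],P[...,2]
    m=(abs(Z-.16)<.006)&(X>.4)&(Y<0.05)&(Y>-.4)
    k,l,s,_=cv2.connectedComponentsWithStats(m.astype(np.uint8));i=1+s[1:,4].argmax()
    r=cv2.minAreaRect(P[l==i][:,:2].astype(np.float32));print(n,"cabtop",r,cv2.boxPoints(r),np.median(Z[l==i]))
    pic=cv2.imread(f"pics/{n}0.png");hsv=cv2.cvtColor(pic,cv2.COLOR_BGR2HSV)
    w=(X>.2)&(X<1.1)&(abs(Y)<.6)
    for nm,mm in dict(yellow=(abs(hsv[...,0].astype(int)-25)<8)&(hsv[...,1]>150),blue=(abs(hsv[...,0].astype(int)-113)<10)&(hsv[...,1]>160)).items():
        k,l,s,ce=cv2.connectedComponentsWithStats((mm&w).astype(np.uint8))
        for j in range(1,k):
            if s[j,4]>25: print(n,nm,ce[j].round(),np.nanmedian(P[l==j],0).round(3))
    # handle: points in front of cab
    for nm,(z0,z1) in dict(hi=(.02,.3)).items():
        mm=(Z>z0)&(Z<z1)&(X>.25)&(X<1.)&(Y<.6)&(Y>-.6)
        k,l,s,ce=cv2.connectedComponentsWithStats(mm.astype(np.uint8))
        for j in range(1,k):
            if s[j,4]>40: q=P[l==j];print(n,"blob",s[j],ce[j].round(),np.nanpercentile(q,3,axis=0).round(3),np.nanpercentile(q,97,axis=0).round(3))
E
```

```text
scene cabtop ((0.7252330183982849, -0.1574377715587616), (0.18726274371147156, 0.30056244134902954), 0.8693020343780518) [[ 0.6293324  -0.00859439]
 [ 0.6338924  -0.30912223]
 [ 0.8211336  -0.30628115]
 [ 0.8165736  -0.00575331]] 0.15875368366020465
scene yellow [413. 158.] [0.438 0.387 0.11 ]
scene yellow [427. 224.] [0.639 0.33  0.113]
scene yellow [109. 228.] [ 0.424 -0.426  0.037]
scene blue [442. 150.] [0.454 0.451 0.133]
scene blue [480. 197.] [0.638 0.439 0.169]
scene blob [402 138  24  41 327] [414. 156.] [0.424 0.379 0.022] [0.445 0.4   0.156]
scene blob [409 138  43  70 664] [430. 172.] [0.444 0.357 0.024] [0.543 0.463 0.158]
scene blob [356 142  26  25 467] [368. 153.] [0.316 0.273 0.022] [0.378 0.336 0.051]
scene blob [345 168  33  49 992] [361. 191.] [0.481 0.188 0.023] [0.532 0.239 0.146]
scene blob [119 171  29  28 506] [133. 184.] [ 0.27  -0.387  0.022] [ 0.335 -0.326  0.06 ]
scene blob [ 445  190   44   51 1295] [467. 217.] [0.615 0.411 0.026] [0.668 0.457 0.17 ]
scene blob [414 204  27  39 383] [428. 222.] [0.625 0.323 0.022] [0.647 0.345 0.155]
scene blob [ 95 216 
[... 1254 characters left out ...]
b [ 297  142  121  131 8016] [355. 215.] [ 0.58  -0.309  0.027] [ 0.809 -0.011  0.164]
side blob [210 144  11  34 194] [215. 160.] [0.514 0.354 0.023] [0.538 0.374 0.161]
side blob [282 158  17  16 111] [290. 165.] [ 0.55  -0.013  0.249] [0.586 0.01  0.299]
side blob [274 171  15  20 254] [281. 181.] [0.649 0.138 0.023] [0.695 0.185 0.073]
side blob [172 193  21  21 327] [182. 203.] [0.307 0.271 0.022] [0.369 0.334 0.054]
side blob [ 402  280   92   80 3747] [443. 312.] [ 0.542 -0.597  0.032] [ 0.807 -0.471  0.062]
side blob [286 328  27  31 449] [299. 341.] [ 0.267 -0.391  0.021] [ 0.329 -0.328  0.062]
side blob [337 329  24  23 395] [348. 340.] [ 0.383 -0.46   0.023] [ 0.434 -0.407  0.043]
```

Run:
```python
import cv2,numpy as np
p=cv2.imread("pics/scene0.png")[120:290,310:500];a=cv2.resize(p,None,fx=2.1,fy=2.1,interpolation=2)
q=cv2.imread("pics/side0.png")[110:230,160:290];b=cv2.resize(q,(390,360),interpolation=2)
o=np.zeros((360,800,3),np.uint8);o[:357,:399]=a;o[:,405:795]=b;cv2.imwrite("pics/crop1.png",o)
```

```text
(no output)
```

View pics/crop1.png

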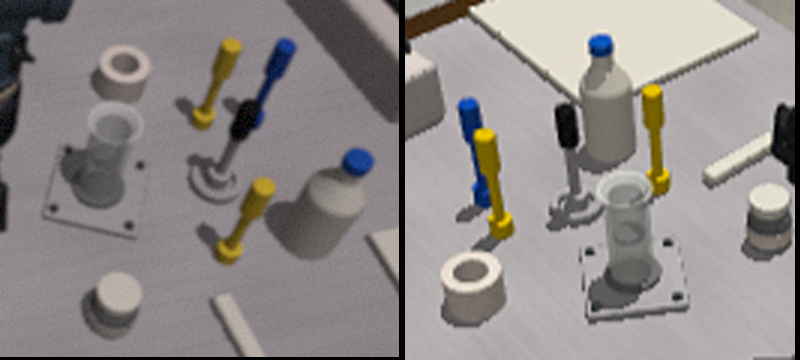

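Run:
```python
from h import *
for n in ["scene","side","wrist"]:
    d=np.load(f"pics/{n}0.npy");P=cloud(n,d);X,Y,Z=P[...,0],P[...,1],P[...,2]
    m=(Z>.112)&(Z<.135)&(X>.5)&(X<.607)&(Y<0.02)&(Y>-.32)
    q=P[m];print(n,m.sum());
    if m.sum(): print(np.percentile(q,[3,50,97],axis=0).round(4), np.polyfit(q[:,1],q[:,0],1))
```

```text
scene 321
[[ 0.5688 -0.2196  0.1188]
 [ 0.5757 -0.1612  0.1244]
 [ 0.5918 -0.1004  0.128 ]] [-0.0155777   0.57372873]
side 455
[[ 0.5644 -0.2737  0.1136]
 [ 0.6032 -0.1542  0.1251]
 [ 0.6068 -0.0279  0.1338]] [0.01835444 0.59500939]
wrist 800
[[ 0.565  -0.1468  0.1203]
 [ 0.5729 -0.111   0.1257]
 [ 0.6044 -0.0149  0.128 ]] [0.26933305 0.60753793]
```

View pics/wrist0.png

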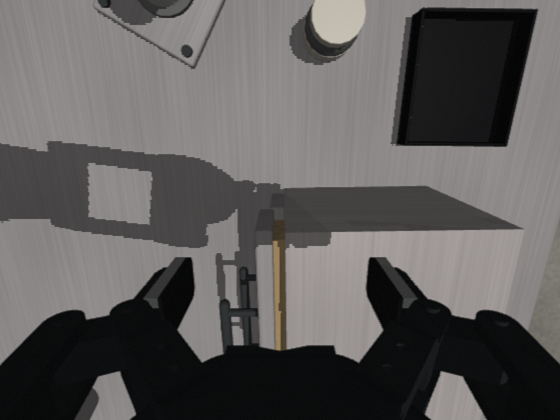

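Emit:
{"name": "play_rows", "arguments": {
  "rows": [
    [[0,0,0],[-40,-13,0],0.7],
    [[0,0,0],[-40,-13,0],0.7],
    [[0,0,0],[-40,-13,0],0.7],
    [[0,0,0],[-40,-13,0],0.7],
    [[0,0,0],[0,0,30],0.7],
    [[0,0,0],[0,0,30],0.7],
    [[0,0,0],[0,0,10],0.7],
    [[0,0,0],[0,0,0],0.7]
  ],
  "grip_force": 25
}}

```text
t: 0.82
tcp_pos: [0.5711, -0.1576, 0.1662]
tool_rot: [0.707, 0.707, -0.001, -0.004]
force: [0.4, -0.3, -0.1]
finger_gap: 0.303
gripper_force: 0.0
```

Run:
```python
from h import *
s=sense();print(s['tcp_pos'],s['finger_gap'],s['force'])
for n in ["wrist","side"]:
    c=get_calibration(n);p,d=snapshot(n);P=cloud(n,d,c);X,Y,Z=P[...,0],P[...,1],P[...,2]
    m=(Z>.118)&(Z<.132)&(X>.54)&(X<.6)&(Y<-.09)&(Y>-.23);q=P[m];print(m.sum(),np.percentile(q,[3,50,97],axis=0).round(4))
cv2.imwrite("pics/w1.png",snapshot("wrist")[0][:,:,::-1])
```

```text
[ 0.57109144 -0.15757202  0.16618038] 0.30308991384454903 [ 0.4259785  -0.29545785 -0.1158055 ]
3899 [[ 0.5648 -0.2176  0.1227]
 [ 0.5711 -0.1454  0.126 ]
 [ 0.595  -0.1013  0.1279]]
163 [[ 0.5634 -0.2215  0.121 ]
 [ 0.5686 -0.1705  0.1256]
 [ 0.5934 -0.1059  0.1307]]
```

View pics/w1.png

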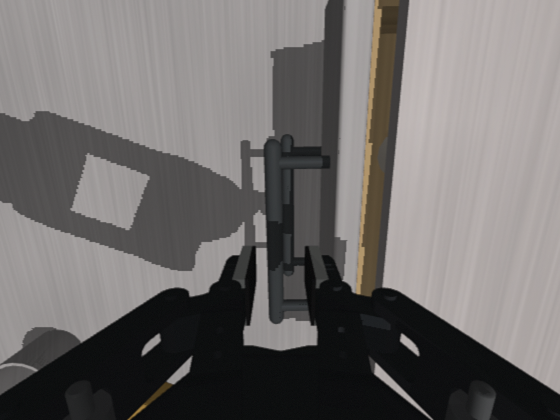

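Emit:
{"name": "play_rows", "arguments": {
  "rows": [
    [[0,0,0],[0,0,28],0.7],
    [[0,0,0],[0,0,27],0.7],
    [[0,0,0],[0,0,0],0.7],
    [[0,0,0],[0,0,0],0.95],
    [[0,0,0],[0,0,0],0.95],
    [[0,0,0],[0,0,0],0.95],
    [[0,0,0],[0,0,0],0.95]
  ],
  "grip_force": 25
}}

```text
t: 1.55
tcp_pos: [0.5749, -0.1586, 0.1161]
tool_rot: [0.707, 0.707, 0.001, 0.002]
force: [0.4, 1.5, 5.8]
finger_gap: 0.114
gripper_force: 24.7
```

Emit:
{"name": "play_rows", "arguments": {
  "rows": [
    [[0,0,0],[0,-6,0],0.95],
    [[0,0,0],[0,-12,0],0.95],
    [[0,0,0],[0,-12,0],0.95],
    [[0,0,0],[-1,-12,0],0.95],
    [[0,0,0],[0,-12,0],0.95],
    [[0,0,0],[0,-12,0],0.95],
    [[0,0,0],[-1,-12,0],0.95],
    [[0,0,0],[0,-12,0],0.95],
    [[0,0,0],[0,-12,0],0.95],
    [[0,0,0],[0,-12,0],0.95],
    [[0,0,0],[-1,-12,0],0.95],
    [[0,0,0],[0,-8,0],0.95]
  ]
}}

```text
t: 2.55
tcp_pos: [0.4393, -0.1609, 0.116]
tool_rot: [0.707, 0.707, 0.001, 0.001]
force: [1.8, 4.0, 12.7]
finger_gap: 0.116
gripper_force: 25.5
```

Emit:
{"name": "play_rows", "arguments": {
  "rows": [
    [[0,0,0],[0,-3,0],0.95],
    [[0,0,0],[0,-3,0],0.95],
    [[0,0,0],[0,-3,0],0.95],
    [[0,0,0],[0,-2,0],0.95],
    [[0,0,0],[0,-1,0],0.95]
  ]
}}

```text
t: 2.97
tcp_pos: [0.428, -0.161, 0.116]
tool_rot: [0.707, 0.707, 0.001, 0.001]
force: [0.2, 3.9, 13.3]
finger_gap: 0.115
gripper_force: 25.6
```

Emit:
{"name": "play_rows", "arguments": {
  "rows": [
    [[0,0,0],[0,-2,-4],0.95],
    [[0,0,0],[0,-2,0],0.95],
    [[0,0,0],[0,-2,0],0.95],
    [[0,0,0],[0,-1,0],0.95],
    [[0,0,0],[0,0,0],0.95]
  ]
}}

```text
t: 3.38
tcp_pos: [0.4253, -0.1611, 0.1181]
tool_rot: [0.708, 0.706, 0.004, 0.004]
force: [17.1, 9.9, -12.5]
finger_gap: 0.116
gripper_force: 25.9
```

Emit:
{"name": "play_rows", "arguments": {
  "rows": [
    [[0,0,0],[0,-1,0],0.95],
    [[0,0,0],[0,-1,0],0.95],
    [[0,0,0],[0,-1,0],0.95],
    [[0,0,0],[0,-1,0],0.95]
  ]
}}

```text
t: 3.72
tcp_pos: [0.4251, -0.1613, 0.1181]
tool_rot: [0.709, 0.705, 0.006, 0.007]
force: [31.3, 17.4, -21.0]
finger_gap: 0.114
gripper_force: 26.4
```

Emit:
{"name": "play_rows", "arguments": {
  "rows": [
    [[0,0,0],[0,8,0],0.8],
    [[0,0,0],[0,0,2],0.7],
    [[0,0,0],[0,0,0],0.7],
    [[0,0,0],[0,0,-20],0.7],
    [[0,0,0],[0,0,-40],0.7],
    [[0,0,0],[0,0,-40],0.7],
    [[0,0,0],[0,20,-40],0.7],
    [[0,0,0],[-20,30,-20],0.7],
    [[0,0,0],[-25,30,0],0.6],
    [[0,0,0],[-25,20,0],0.5],
    [[0,0,0],[-10,0,0],0.5],
    [[0,0,0],[0,0,0],0.5]
  ]
}}

```text
t: 4.72
tcp_pos: [0.5225, -0.2439, 0.273]
tool_rot: [0.708, 0.706, -0.001, -0.0]
force: [-0.5, 0.4, -0.4]
finger_gap: 0.502
gripper_force: 0.0
```

Run:
```python
from h import *
s=sense();print(s['tcp_pos'],s['tool_rot'],s['finger_gap'],s['force'])
c=get_calibration("wrist");p,d=snapshot("wrist");np.save("pics/w2.npy",d);np.save("pics/w2c.npy",c,allow_pickle=True)
cv2.imwrite("pics/w2.png",p[:,:,::-1])
P=cloud("wrist",d,c);Z=P[...,2]
h,e=np.histogram(Z[np.isfinite(Z)],np.arange(0.05,.2,.004));print(dict(zip(e.round(3),h)))
```

```text
[ 0.52249521 -0.24387548  0.2730007 ] [ 7.08000655e-01  7.06211399e-01 -6.72201194e-04 -2.85033327e-04] 0.5017030095808734 [-0.50045115  0.4410625  -0.38327201]
{np.float64(0.05): np.int64(249), np.float64(0.054): np.int64(449), np.float64(0.058): np.int64(1636), np.float64(0.062): np.int64(0), np.float64(0.066): np.int64(0), np.float64(0.07): np.int64(0), np.float64(0.074): np.int64(0), np.float64(0.078): np.int64(0), np.float64(0.082): np.int64(0), np.float64(0.086): np.int64(19378), np.float64(0.09): np.int64(13034), np.float64(0.094): np.int64(658), np.float64(0.098): np.int64(681), np.float64(0.102): np.int64(693), np.float64(0.106): np.int64(740), np.float64(0.11): np.int64(2231), np.float64(0.114): np.int64(1567), np.float64(0.118): np.int64(847), np.float64(0.122): np.int64(1960), np.float64(0.126): np.int64(1928), np.float64(0.13): np.int64(763), np.float64(0.134): np.int64(2077), np.float64(0.138): np.int64(1054), np.float64(0.142): np.int64(599), np.float64(0.146): np.int64(4216), np.float64(0.15): np.int64(537), np.float64(0.154): np.int64(679), np.float64(0.158): np.int64(40370), np.float64(0.162): np.int64(50), np.float64(0.166): np.int64(0), np.float64(0.17): np.int64(0), np.float64(0.174): np.int64(0), np.float64(0.178): np.int64(0), np.float64(0.182): np.int64(0), np.float64(0.186): np.int64(0), np.float64(0.19): np.int64(0), np.float64(0.194): np.int64(0)}
```

View pics/w2.png

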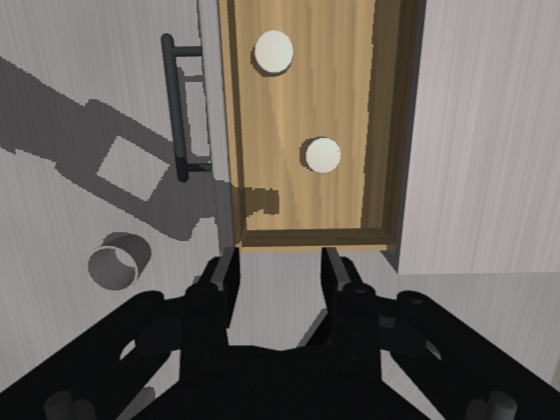

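Emit:
{"name": "play_rows", "arguments": {
  "rows": [
    [[0,0,0],[30,0,0],0.5],
    [[0,0,0],[30,0,0],0.5],
    [[0,0,0],[10,0,0],0.5],
    [[0,0,0],[0,0,0],0.5]
  ]
}}

```text
t: 5.1
tcp_pos: [0.5206, -0.1677, 0.2731]
tool_rot: [0.706, 0.708, -0.0, -0.002]
force: [-0.3, -0.3, 0.1]
finger_gap: 0.498
gripper_force: 0.0
```

```bash
cat >> h.py <<'E'
def tabs(P,z=.114):
    m=(abs(P[...,2]-z)<.006)&(P[...,0]<.66)&(P[...,0]>.4)&(P[...,1]<.0)&(P[...,1]>-.32)
    k,l,s,ce=cv2.connectedComponentsWithStats(m.astype(np.uint8));o=[]
    for j in range(1,k):
        q=P[l==j][:,:2].astype(np.float32)
        if s[j,4]>150: (x,y),r=cv2.minEnclosingCircle(q);o.append((round(x,4),round(y,4),round(r,4),int(s[j,4]),np.median(P[l==j],0).round(4).tolist(),ce[j].round().tolist()))
    return o
E
python3 - <<'E'
from h import *
s=sense();print(s['tcp_pos'])
d=np.load("pics/w2.npy");c=np.load("pics/w2c.npy",allow_pickle=True).item()
print(*tabs(cloud("wrist",d,c)),sep="\n")
c=get_calibration("wrist");p,d=snapshot("wrist");cv2.imwrite("pics/w3.png",p[:,:,::-1]);P=cloud("wrist",d,c)
print(*tabs(P),sep="\n")
fl=(abs(P[...,2]-.09)<.003);q=P[fl];print(np.percentile(q,[1,99],axis=0))
E
```

```text
[ 0.52063703 -0.16774238  0.27314618]
(0.5593, -0.1807, 0.1354, 2191, [0.6351, -0.2084, 0.1141], [345.0, 148.0])
(0.517, -0.1119, 0.0181, 1353, [0.5169, -0.112, 0.1137], [273.0, 51.0])
(0.5649, -0.2052, 0.018, 1014, [0.5647, -0.2047, 0.1137], [322.0, 155.0])
(0.5593, -0.1619, 0.1505, 2051, [0.6347, -0.0936, 0.1142], [350.0, 133.0])
(0.5167, -0.1117, 0.0179, 1042, [0.5165, -0.1117, 0.1137], [276.0, 138.0])
(0.5649, -0.2049, 0.018, 845, [0.5646, -0.2038, 0.1137], [321.0, 227.0])
(0.5266, -0.2635, 0.0521, 517, [0.5209, -0.2917, 0.1145], [280.0, 296.0])
[[ 0.48217859 -0.28799726  0.08813149]
 [ 0.63579453 -0.03435768  0.09174661]]
```

View pics/w3.png

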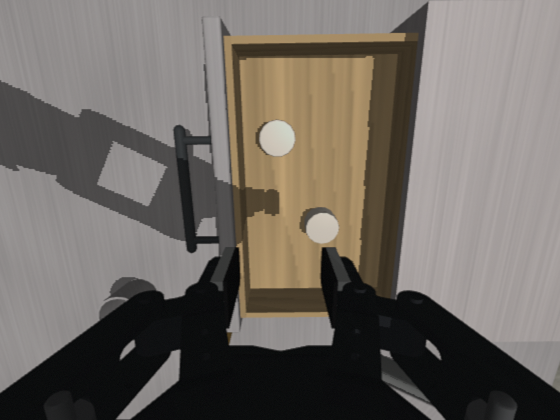

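Emit:
{"name": "play_rows", "arguments": {
  "rows": [
    [[0,0,7],[0,0,0],0.4],
    [[0,0,7],[0,0,0],0.4],
    [[0,0,7],[0,0,0],0.4],
    [[0,0,7],[0,0,0],0.4],
    [[0,0,7],[0,0,0],0.4],
    [[0,0,7],[0,0,0],0.4],
    [[0,0,7],[0,0,0],0.4],
    [[0,0,7],[0,0,0],0.4],
    [[0,0,7],[0,0,0],0.4],
    [[0,0,7],[0,0,0],0.4],
    [[0,0,7],[0,0,0],0.4],
    [[0,0,7],[0,0,0],0.4]
  ]
}}

```text
t: 6.15
tcp_pos: [0.5226, -0.1727, 0.2735]
tool_rot: [0.999, 0.049, -0.0, 0.0]
force: [0.3, 0.1, -0.3]
finger_gap: 0.602
gripper_force: 0.0
```

Emit:
{"name": "play_rows", "arguments": {
  "rows": [
    [[0,0,6],[0,0,0],0.4],
    [[0,0,0],[-4,-28,30],0.4],
    [[0,0,0],[0,-28,40],0.4],
    [[0,0,0],[0,0,35],0.4],
    [[0,0,0],[0,0,0],0.4],
    [[0,0,0],[0,0,0],0.4]
  ]
}}

```text
t: 6.65
tcp_pos: [0.518, -0.12, 0.1734]
tool_rot: [1.0, -0.0, -0.002, -0.001]
force: [-0.2, 0.1, 1.3]
finger_gap: 0.601
gripper_force: 0.0
```

Run:
```python
from h import *
s=sense();print(s['tcp_pos'],s['tool_rot'],s['q'],s['finger_gap'],s['force'])
print(R.from_quat(s['tool_rot']).as_matrix().round(3))
c=get_calibration("wrist");p,d=snapshot("wrist");cv2.imwrite("pics/w4.png",p[:,:,::-1]);P=cloud("wrist",d,c)
print(*tabs(P),sep="\n")
```

```text
[ 0.51804531 -0.11998313  0.1733548 ] [ 9.99997993e-01 -1.40497222e-04 -1.91930418e-03 -5.57687160e-04] [-4.37540638e-01  4.96579266e-01  1.72935351e+00 -7.73997139e-04
  9.19609708e-01  1.13400704e+00] 0.6006109150559286 [-0.23638904  0.07802092  1.29237414]
[[ 1.    -0.    -0.004]
 [-0.    -1.     0.001]
 [-0.004 -0.001 -1.   ]]
(0.5594, -0.1604, 0.1498, 4450, [0.6349, -0.0484, 0.1142], [251.0, 100.0])
(0.5574, -0.2382, 0.0922, 4265, [0.5316, -0.2907, 0.1138], [510.0, 200.0])
(0.5657, -0.2047, 0.0182, 2357, [0.5662, -0.2036, 0.1136], [407.0, 159.0])
(0.5176, -0.1118, 0.018, 1898, [0.5187, -0.1118, 0.1136], [268.0, 227.0])
(0.4811, -0.1198, 0.036, 789, [0.4811, -0.1204, 0.1143], [280.0, 275.0])
```

Emit:
{"name": "play_rows", "arguments": {
  "rows": [
    [[0,0,0],[-1,-8,20],0.4],
    [[0,0,0],[0,0,27],0.4],
    [[0,0,0],[0,0,20],0.4],
    [[0,0,0],[0,0,0],0.4],
    [[0,0,0],[0,0,0],0.4],
    [[0,0,0],[0,0,0],0.7],
    [[0,0,0],[0,0,0],0.7],
    [[0,0,0],[0,0,0],0.7],
    [[0,0,0],[0,0,0],0.7]
  ],
  "grip_force": 30
}}

```text
t: 7.45
tcp_pos: [0.52, -0.1129, 0.1099]
tool_rot: [1.0, 0.0, 0.003, 0.001]
force: [-0.7, -1.3, 8.0]
finger_gap: 0.404
gripper_force: 29.9
```

Emit:
{"name": "play_rows", "arguments": {
  "rows": [
    [[0,0,0],[0,0,-20],0.7],
    [[0,0,0],[0,0,-40],0.7],
    [[0,0,0],[0,0,-40],0.7],
    [[0,0,0],[0,0,-40],0.7],
    [[0,0,0],[0,0,-10],0.7],
    [[0,0,0],[0,0,0],0.7]
  ]
}}

```text
t: 7.95
tcp_pos: [0.5205, -0.1125, 0.2622]
tool_rot: [1.0, 0.0, 0.005, 0.002]
force: [0.0, -0.1, -1.4]
finger_gap: 0.404
gripper_force: 30.2
```

Run:
```python
from h import *
s=sense();print(s['tcp_pos'],s['finger_gap'],s['force'])
c=get_calibration("wrist");p,d=snapshot("wrist");cv2.imwrite("pics/w5.png",p[:,:,::-1]);P=cloud("wrist",d,c)
print(*tabs(P),sep="\n")
```

```text
[ 0.52046198 -0.11251979  0.26224772] 0.40354457919322856 [ 1.18818728e-03 -5.07102932e-02 -1.35305202e+00]
(0.56, -0.21, 0.1118, 1934, [0.5287, -0.2902, 0.1141], [435.0, 177.0])
(0.5574, -0.0629, 0.0827, 812, [0.5323, -0.0333, 0.1142], [206.0, 178.0])
(0.5655, -0.2044, 0.018, 1120, [0.566, -0.2038, 0.1136], [374.0, 152.0])
```

View pics/w5.png

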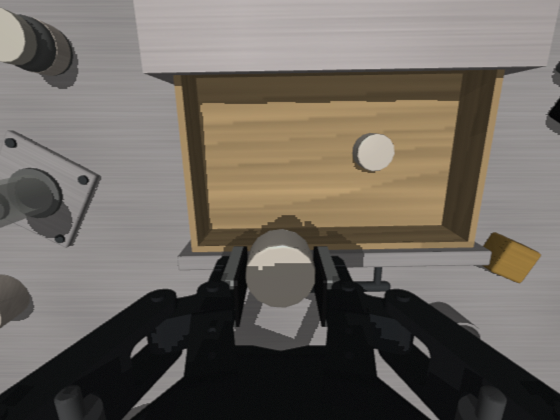

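Emit:
{"name": "play_rows", "arguments": {
  "rows": [
    [[0,0,0],[-11,-36,0],0.7],
    [[0,0,0],[-11,-36,0],0.7],
    [[0,0,0],[-11,-36,0],0.7],
    [[0,0,0],[-11,-36,0],0.7],
    [[0,0,0],[-11,-36,0],0.7],
    [[0,0,0],[-11,-36,0],0.7],
    [[0,0,0],[-11,-36,0],0.7],
    [[0,0,0],[-11,-36,0],0.7],
    [[0,0,0],[-12,-37,0],0.7],
    [[0,0,0],[0,0,0],0.7],
    [[0,0,0],[0,0,0],0.7]
  ]
}}

```text
t: 8.92
tcp_pos: [0.4156, 0.2147, 0.2554]
tool_rot: [1.0, 0.002, -0.002, 0.001]
force: [-0.4, 0.3, -0.0]
finger_gap: 0.405
gripper_force: 30.3
```

Run:
```python
from h import *
s=sense();print(s['tcp_pos'],s['tool_rot'],s['finger_gap'],s['force'])
c=get_calibration("wrist");p,d=snapshot("wrist");cv2.imwrite("pics/w6.png",p[:,:,::-1]);P=cloud("wrist",d,c)
np.save("pics/w6.npy",d);np.save("pics/w6c.npy",c)
X,Y,Z=P[...,0],P[...,1],P[...,2]
m=(abs(Z-.146)<.004)&(X>.44)&(X<.58)&(Y>.13)&(Y<.29);q=P[m][:,:2].astype(np.float32);print(m.sum(),cv2.minEnclosingCircle(q),q.mean(0))
m=(abs(X-s['tcp_pos'][0])<.03)&(abs(Y-s['tcp_pos'][1])<.016)&(Z>.235)&(Z<.3);q=P[m];print(m.sum(),np.percentile(q,[1,50,99],axis=0).round(4))
```

```text
[0.41561391 0.21474718 0.25542341] [ 9.99993965e-01  2.45860346e-03 -2.35985563e-03  6.75559898e-04] 0.404563292618662 [-0.38101263  0.32034341 -0.04681265]
2324 ((0.5034680366516113, 0.2121466100215912), 0.032275717705488205) [0.5052015  0.21205631]
4201 [[0.3971 0.1993 0.238 ]
 [0.4179 0.2147 0.2589]
 [0.4306 0.2302 0.2604]]
```

View pics/w6.png

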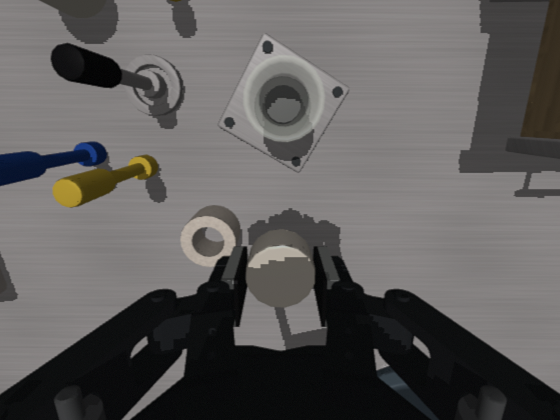

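Emit:
{"name": "play_rows", "arguments": {
  "rows": [
    [[0,0,0],[30,1,0],0.7],
    [[0,0,0],[30,1,0],0.7],
    [[0,0,0],[29,1,0],0.7],
    [[0,0,0],[0,0,30],0.7],
    [[0,0,0],[0,0,30],0.7],
    [[0,0,0],[0,0,10],0.7],
    [[0,0,0],[0,0,0],0.7],
    [[0,0,0],[0,0,0],0.7]
  ]
}}

```text
t: 9.63
tcp_pos: [0.507, 0.2093, 0.1869]
tool_rot: [1.0, -0.001, -0.001, 0.0]
force: [-0.4, -0.2, -0.2]
finger_gap: 0.402
gripper_force: 30.3
```

Run:
```python
from h import *
s=sense();print(s['tcp_pos'],s['tool_rot'],s['finger_gap'],s['force'])
c=get_calibration("wrist");p,d=snapshot("wrist");P=cloud("wrist",d,c);t=s['tcp_pos']
X,Y,Z=P[...,0],P[...,1],P[...,2]
m=(abs(X-t[0])<.03)&(abs(Y-t[1])<.016)&(Z>t[2]-.02)&(Z<t[2]+.03);q=P[m];print(m.sum(),np.percentile(q,[1,50,99],axis=0).round(4))
m=(abs(Z-.146)<.004)&(X>.44)&(X<.58)&(Y>.13)&(Y<.29);q=P[m][:,:2].astype(np.float32);print(m.sum(),cv2.minEnclosingCircle(q),q.mean(0))
```

```text
[0.50696161 0.20928682 0.18687744] [ 9.99999054e-01 -8.44308021e-04 -1.05646226e-03  2.51177869e-04] 0.4023685640198482 [-0.42858014 -0.17617033 -0.17079218]
4194 [[0.4886 0.1939 0.1698]
 [0.5091 0.2092 0.1904]
 [0.522  0.2247 0.1918]]
1558 ((0.5042530298233032, 0.21227021515369415), 0.03204650431871414) [0.5199174  0.21287875]
```

Emit:
{"name": "play_rows", "arguments": {
  "rows": [
    [[0,0,0],[-2,-3,10],0.7],
    [[0,0,0],[0,0,10],0.7],
    [[0,0,0],[0,0,10],0.7],
    [[0,0,0],[0,0,0],0.7],
    [[0,0,0],[0,0,0],0.7],
    [[0,0,0],[0,0,0],0.5],
    [[0,0,0],[0,0,0],0.45],
    [[0,0,0],[0,0,0],0.4],
    [[0,0,0],[0,0,0],0.4]
  ]
}}

```text
t: 10.43
tcp_pos: [0.5053, 0.2135, 0.1578]
tool_rot: [1.0, -0.0, 0.0, -0.0]
force: [-0.3, -1.0, -0.8]
finger_gap: 0.6
gripper_force: 0.0
```

Emit:
{"name": "play_rows", "arguments": {
  "rows": [
    [[0,0,0],[0,0,-30],0.4],
    [[0,0,0],[-25,0,-40],0.4],
    [[0,0,0],[-40,0,-35],0.4],
    [[0,0,0],[-24,0,0],0.4],
    [[0,0,0],[0,0,0],0.4]
  ]
}}

```text
t: 10.85
tcp_pos: [0.4229, 0.2134, 0.2518]
tool_rot: [1.0, 0.001, -0.001, -0.0]
force: [-1.2, -0.2, -0.3]
finger_gap: 0.599
gripper_force: 0.0
```

Run:
```python
from h import *
s=sense();print(s['tcp_pos'],s['tool_rot'],s['finger_gap'],s['force'])
c=get_calibration("wrist");p,d=snapshot("wrist");P=cloud("wrist",d,c)
X,Y,Z=P[...,0],P[...,1],P[...,2]
m=(abs(Z-.146)<.004)&(X>.44)&(X<.58)&(Y>.13)&(Y<.29);q=P[m][:,:2].astype(np.float32);print(m.sum(),cv2.minEnclosingCircle(q))
m=(abs(X-.504)<.02)&(abs(Y-.212)<.02);h,e=np.histogram(Z[m],np.arange(0,.17,.01));print(h)
u,v=proj("wrist",[.504,.212,.12],c).astype(int);a=p[v-60:v+60,u-80:u+80,::-1]
cv2.imwrite("pics/w7.png",cv2.resize(a,None,fx=3,fy=3))
# tamper/dish
m=(abs(X-.526)<.06)&(abs(Y-.365)<.06)&(abs(Z-.014)<.003);print("dish",m.sum(),np.percentile(P[m],[1,50,99],axis=0) if m.sum() else 0)
# handle top
m=(abs(X-.526)<.05)&(abs(Y-.365)<.05)&(Z>.15)&(Z<.165);print("tamper",m.sum(),np.percentile(P[m],[1,50,99],axis=0) if m.sum() else 0)
```

```text
[0.42289342 0.21342763 0.251778  ] [ 9.99999290e-01  7.31156754e-04 -9.40461910e-04 -2.51602809e-05] 0.5986688515676303 [-1.22032155 -0.21365198 -0.30707385]
2331 ((0.503534734249115, 0.21205735206604004), 0.03223121538758278)
[   0    1    5    8   17   18   20   32   70   77 1337  119  134  526
  243    0]
dish 1394 [[0.49477629 0.3352531  0.01128289]
 [0.52452987 0.36204006 0.01370573]
 [0.55916613 0.39865938 0.01601364]]
tamper 1251 [[0.51538989 0.35481537 0.15055273]
 [0.52749799 0.3645077  0.15827617]
 [0.53902216 0.37835791 0.1602821 ]]
```

View pics/w7.png

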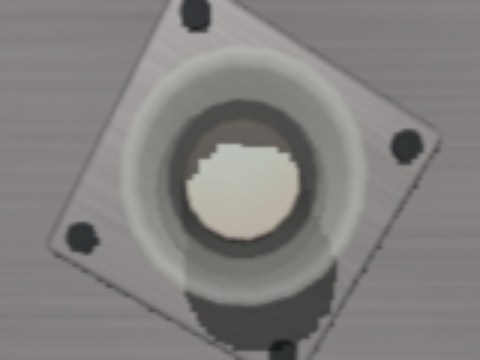

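Emit:
{"name": "play_rows", "arguments": {
  "rows": [
    [[0,0,0],[13,38,0],0.4],
    [[0,0,0],[13,38,0],0.4],
    [[0,0,0],[13,38,0],0.4],
    [[0,0,0],[13,38,0],0.4],
    [[0,0,0],[13,38,0],0.4],
    [[0,0,0],[13,38,0],0.4],
    [[0,0,0],[13,38,0],0.4],
    [[0,0,0],[13,38,0],0.4],
    [[0,0,0],[13,38,0],0.4],
    [[0,0,0],[13,38,0],0.4],
    [[0,0,0],[13,38,20],0.4],
    [[0,0,0],[0,0,30],0.4]
  ]
}}

```text
t: 11.9
tcp_pos: [0.576, -0.2121, 0.204]
tool_rot: [1.0, -0.003, 0.007, 0.005]
force: [1.5, 0.2, 0.3]
finger_gap: 0.598
gripper_force: 0.0
```

Emit:
{"name": "play_rows", "arguments": {
  "rows": [
    [[0,0,0],[0,0,25],0.4],
    [[0,0,0],[0,0,0],0.4],
    [[0,0,0],[0,0,0],0.4]
  ]
}}

```text
t: 12.15
tcp_pos: [0.5691, -0.2019, 0.1748]
tool_rot: [1.0, -0.0, -0.002, -0.001]
force: [0.3, -0.9, 0.6]
finger_gap: 0.6
gripper_force: 0.0
```

Run:
```python
from h import *
s=sense();print(s['tcp_pos'],s['tool_rot'],s['finger_gap'],s['force'])
c=get_calibration("wrist");p,d=snapshot("wrist");P=cloud("wrist",d,c)
print(*tabs(P),sep="\n")
```

```text
[ 0.56906678 -0.20194794  0.17476261] [ 9.99997738e-01 -2.83383298e-04 -1.83292488e-03 -1.04079446e-03] 0.5996159344191582 [ 0.26768998 -0.90302214  0.61514096]
(0.569, -0.291, 0.0607, 1231, [0.5764, -0.2908, 0.1141], [407.0, 218.0])
(0.5522, -0.0337, 0.0734, 2740, [0.5618, -0.0331, 0.1142], [44.0, 238.0])
(0.5657, -0.205, 0.0179, 1856, [0.567, -0.2051, 0.1136], [284.0, 230.0])
(0.4824, -0.2016, 0.049, 1269, [0.4826, -0.203, 0.114], [280.0, 330.0])
```

Emit:
{"name": "play_rows", "arguments": {
  "rows": [
    [[0,0,0],[-3,3,22],0.4],
    [[0,0,0],[0,0,25],0.4],
    [[0,0,0],[0,0,20],0.4],
    [[0,0,0],[0,0,0],0.4],
    [[0,0,0],[0,0,0],0.4],
    [[0,0,0],[0,0,0],0.7],
    [[0,0,0],[0,0,0],0.7],
    [[0,0,0],[0,0,0],0.7],
    [[0,0,0],[0,0,0],0.7]
  ],
  "grip_force": 30
}}

```text
t: 12.95
tcp_pos: [0.5686, -0.2056, 0.1122]
tool_rot: [1.0, 0.0, 0.002, 0.001]
force: [0.7, 0.6, 7.3]
finger_gap: 0.401
gripper_force: 30.1
```

Emit:
{"name": "play_rows", "arguments": {
  "rows": [
    [[0,0,0],[0,0,-20],0.7],
    [[0,0,0],[0,0,-40],0.7],
    [[0,0,0],[0,0,-40],0.7],
    [[0,0,0],[-10,-30,-35],0.7],
    [[0,0,0],[-12,-38,-5],0.7],
    [[0,0,0],[-12,-38,0],0.7],
    [[0,0,0],[-12,-38,0],0.7],
    [[0,0,0],[-12,-38,0],0.7],
    [[0,0,0],[-12,-38,0],0.7],
    [[0,0,0],[-12,-38,0],0.7],
    [[0,0,0],[-12,-38,0],0.7],
    [[0,0,0],[-12,-38,0],0.7]
  ]
}}

```text
t: 13.95
tcp_pos: [0.4611, 0.1272, 0.2465]
tool_rot: [1.0, -0.0, 0.001, -0.0]
force: [0.4, 0.3, -0.1]
finger_gap: 0.399
gripper_force: 30.1
```

Emit:
{"name": "play_rows", "arguments": {
  "rows": [
    [[0,0,0],[0,-38,0],0.7],
    [[0,0,0],[0,-38,0],0.7],
    [[0,0,0],[0,0,0],0.7],
    [[0,0,0],[0,0,0],0.7]
  ]
}}

```text
t: 14.28
tcp_pos: [0.4615, 0.2035, 0.2462]
tool_rot: [1.0, 0.002, 0.001, -0.0]
force: [-1.5, -0.2, -0.1]
finger_gap: 0.402
gripper_force: 30.1
```

```bash
cat >> h.py <<'E'
def held():
    s=sense();t=s['tcp_pos'];print(t,s['tool_rot'],s['finger_gap'],s['force'])
    c=get_calibration("wrist");p,d=snapshot("wrist");P=cloud("wrist",d,c);X,Y,Z=P[...,0],P[...,1],P[...,2]
    m=(abs(X-t[0])<.03)&(abs(Y-t[1])<.016)&(Z>t[2]-.02)&(Z<t[2]+.03);q=P[m];print(m.sum(),np.percentile(q,[1,50,99],axis=0).round(4))
    m=(abs(Z-.146)<.004)&(X>.44)&(X<.58)&(Y>.13)&(Y<.29);q=P[m][:,:2].astype(np.float32);print(m.sum(),cv2.minEnclosingCircle(q) if m.sum()>5 else 0)
    return p
E
python3 -c "
from h import *
held()"
```

```text
[0.46152433 0.2035085  0.24623756] [ 9.99996935e-01  2.36019764e-03  7.47804484e-04 -1.53104300e-05] 0.4015895346281838 [-1.45170044 -0.23762568 -0.14834049]
4036 [[0.443  0.1881 0.2275]
 [0.4633 0.2035 0.2474]
 [0.4764 0.2188 0.2489]]
2098 ((0.5035399198532104, 0.2121509611606598), 0.03238807991147041)
```

Emit:
{"name": "play_rows", "arguments": {
  "rows": [
    [[0,0,0],[21,-4,10],0.7],
    [[0,0,0],[21,-4,20],0.7],
    [[0,0,0],[0,0,30],0.7],
    [[0,0,0],[0,0,0],0.7],
    [[0,0,0],[0,0,0],0.7]
  ]
}}

```text
t: 14.75
tcp_pos: [0.5027, 0.2078, 0.1844]
tool_rot: [1.0, -0.001, -0.003, 0.001]
force: [-1.6, -0.3, -0.4]
finger_gap: 0.405
gripper_force: 30.2
```

```bash
python3 -c "
from h import *
held()"
```

```text
[0.5026778  0.20775545 0.18440409] [ 9.99995958e-01 -1.15025779e-03 -2.52477176e-03  6.21268740e-04] 0.4046013243729797 [-1.58431253 -0.26331267 -0.39991758]
4030 [[0.484  0.1923 0.1657]
 [0.5045 0.2077 0.1856]
 [0.5175 0.2231 0.187 ]]
1769 ((0.5039983987808228, 0.21230384707450867), 0.032094333320856094)
```

Emit:
{"name": "play_rows", "arguments": {
  "rows": [
    [[0,0,0],[2,-4,10],0.7],
    [[0,0,0],[0,0,15],0.7],
    [[0,0,0],[0,0,0],0.7],
    [[0,0,0],[0,0,0],0.7],
    [[0,0,0],[0,0,0],0.5],
    [[0,0,0],[0,0,0],0.45],
    [[0,0,0],[0,0,0],0.4],
    [[0,0,0],[0,0,0],0.4]
  ]
}}

```text
t: 15.47
tcp_pos: [0.5063, 0.2138, 0.1612]
tool_rot: [1.0, 0.0, 0.001, -0.0]
force: [0.8, 0.1, 0.3]
finger_gap: 0.599
gripper_force: 0.0
```

Emit:
{"name": "play_rows", "arguments": {
  "rows": [
    [[0,0,0],[0,0,-30],0.4],
    [[0,0,0],[-20,0,-40],0.4],
    [[0,0,0],[-30,-20,-30],0.4],
    [[0,0,0],[-14,-38,0],0.4],
    [[0,0,0],[0,-38,0],0.4],
    [[0,0,0],[0,-38,0],0.4],
    [[0,0,0],[0,-19,0],0.4],
    [[0,0,0],[0,0,0],0.4],
    [[0,0,0],[0,0,0],0.4]
  ]
}}

```text
t: 16.22
tcp_pos: [0.4461, 0.3651, 0.2545]
tool_rot: [1.0, 0.001, 0.0, 0.0]
force: [0.2, -0.2, 0.4]
finger_gap: 0.601
gripper_force: 0.0
```

Run:
```python
from h import *
s=sense();print(s['tcp_pos'],s['tool_rot'],s['finger_gap'],s['force'])
c=get_calibration("wrist");p,d=snapshot("wrist");P=cloud("wrist",d,c);cv2.imwrite("pics/w8.png",p[:,:,::-1])
X,Y,Z=P[...,0],P[...,1],P[...,2]
m=(abs(X-.504)<.018)&(abs(Y-.212)<.018);print(np.histogram(Z[m],np.arange(0,.17,.01))[0])
m=(abs(X-.526)<.06)&(abs(Y-.365)<.06)&(abs(Z-.014)<.003)
k,l,st,ce=cv2.connectedComponentsWithStats(m.astype(np.uint8))
for j in range(1,k):
    if st[j,4]>100: print("dish",st[j,4],cv2.minEnclosingCircle(P[l==j][:,:2].astype(np.float32)))
m=(abs(X-.526)<.03)&(abs(Y-.365)<.03)&(Z>.155)&(Z<.165)
print("tamper top",m.sum(),np.median(P[m],0),cv2.minEnclosingCircle(P[m][:,:2].astype(np.float32)),np.argwhere(m).mean(0))
```

```text
[0.44613137 0.36505519 0.25445976] [9.99999192e-01 1.23830798e-03 2.88248533e-05 2.87056687e-04] 0.6013911027263483 [ 0.21528682 -0.17368604  0.35400259]
[   0    0    0    0    0    0    1    0    0    0    0   14 1335  345
   49    0]
dish 1243 ((0.5270622968673706, 0.3683740198612213), 0.03388962149620056)
tamper top 922 [0.52772875 0.36768011 0.1584005 ] ((0.5275307297706604, 0.36768513917922974), 0.012923289090394974) [108.06399132 275.94360087]
```

View pics/w8.png

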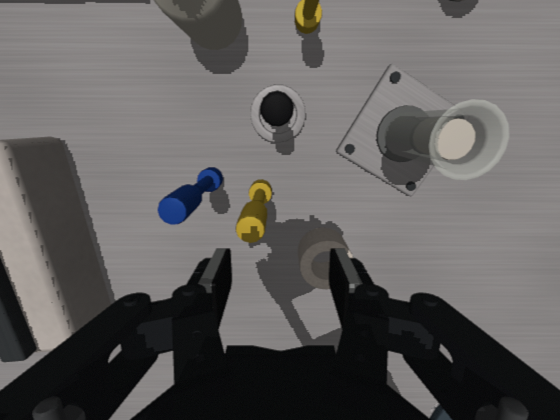

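Emit:
{"name": "play_rows", "arguments": {
  "rows": [
    [[0,0,0],[40,-1,0],0.4],
    [[0,0,0],[41,-2,0],0.4],
    [[0,0,0],[0,0,30],0.4],
    [[0,0,0],[0,0,30],0.4],
    [[0,0,0],[0,0,0],0.4],
    [[0,0,0],[0,0,0],0.4]
  ]
}}

```text
t: 16.77
tcp_pos: [0.5264, 0.3651, 0.1928]
tool_rot: [1.0, -0.001, -0.003, 0.001]
force: [0.3, 0.5, 0.4]
finger_gap: 0.599
gripper_force: 0.0
```

Run:
```python
from h import *
s=sense();print(s['tcp_pos'],s['tool_rot'],s['finger_gap'],s['force'])
c=get_calibration("wrist");p,d=snapshot("wrist");P=cloud("wrist",d,c);X,Y,Z=P[...,0],P[...,1],P[...,2]
m=(abs(X-.526)<.03)&(abs(Y-.365)<.025)&(Z>.155)&(Z<.165)
if m.sum(): print(m.sum(),np.median(P[m],0),cv2.minEnclosingCircle(P[m][:,:2].astype(np.float32)))
```

```text
[0.52644299 0.36514407 0.19276538] [ 9.99995067e-01 -9.54063501e-04 -2.65621125e-03  1.37838779e-03] 0.5986481752955276 [0.30698915 0.47905121 0.411712  ]
1188 [0.52909412 0.36764459 0.15833287] ((0.5279221534729004, 0.3677390515804291), 0.012851645238697529)
```

Emit:
{"name": "play_rows", "arguments": {
  "rows": [
    [[0,0,0],[0,-1,20],0.4],
    [[0,0,0],[0,0,28],0.4],
    [[0,0,0],[0,0,22],0.4],
    [[0,0,0],[0,0,0],0.4],
    [[0,0,0],[0,0,0],0.5],
    [[0,0,0],[0,0,0],0.6],
    [[0,0,0],[0,0,0],0.7],
    [[0,0,0],[0,0,0],0.85],
    [[0,0,0],[0,0,0],0.85],
    [[0,0,0],[0,0,0],0.85]
  ],
  "grip_force": 60
}}

```text
t: 17.65
tcp_pos: [0.5293, 0.3688, 0.1275]
tool_rot: [1.0, 0.0, 0.002, -0.001]
force: [0.0, -1.1, 7.2]
finger_gap: 0.29
gripper_force: 58.6
```

Run:
```python
from h import *
s=sense();print(s['tcp_pos'],s['tool_rot'],s['finger_gap'],s['force'],s['ft_torque'])
```

```text
[0.52929043 0.36875801 0.12745431] [ 9.99996991e-01  1.75406530e-04  2.35946961e-03 -6.47610223e-04] 0.2897378345898785 [ 0.04418812 -1.13223377  7.23650098] [-0.3639129   0.03136301 -0.01670963]
```

Emit:
{"name": "play_rows", "arguments": {
  "rows": [
    [[0,0,0],[0,0,-15],0.85],
    [[0,0,0],[0,0,-30],0.85],
    [[0,0,0],[0,0,-40],0.85],
    [[0,0,0],[0,0,-40],0.85],
    [[0,0,0],[0,0,-40],0.85],
    [[0,0,0],[0,0,-10],0.85],
    [[0,0,0],[0,0,0],0.85],
    [[0,0,0],[0,0,0],0.85]
  ]
}}

```text
t: 18.32
tcp_pos: [0.5269, 0.3682, 0.2992]
tool_rot: [1.0, 0.0, -0.0, 0.0]
force: [0.0, 0.5, -3.2]
finger_gap: 0.288
gripper_force: 59.5
```

Emit:
{"name": "play_rows", "arguments": {
  "rows": [
    [[0,0,0],[-5,30,0],0.85],
    [[0,0,0],[-5,30,0],0.85],
    [[0,0,0],[-5,30,0],0.85],
    [[0,0,0],[-5,30,0],0.85],
    [[0,0,0],[-5,30,0],0.85],
    [[0,0,0],[0,5,0],0.85],
    [[0,0,0],[0,0,0],0.85],
    [[0,0,0],[0,0,0],0.85]
  ]
}}

```text
t: 18.98
tcp_pos: [0.5018, 0.2133, 0.2974]
tool_rot: [1.0, -0.001, -0.002, -0.0]
force: [-0.4, 0.8, -3.1]
finger_gap: 0.29
gripper_force: 60.0
```

Run:
```python
from h import *
s=sense();t=s['tcp_pos'];print(t,s['tool_rot'],s['finger_gap'],s['force'])
c=get_calibration("wrist");p,d=snapshot("wrist");cv2.imwrite("pics/w9.png",p[:,:,::-1]);P=cloud("wrist",d,c);X,Y,Z=P[...,0],P[...,1],P[...,2]
m=(abs(Z-.146)<.004)&(X>.44)&(X<.58)&(Y>.13)&(Y<.29);q=P[m][:,:2].astype(np.float32);print(m.sum(),cv2.minEnclosingCircle(q) if m.sum()>5 else 0)
for n in ["scene","side"]:
    p,d=snapshot(n);P=cloud(n,d);X,Y,Z=P[...,0],P[...,1],P[...,2]
    for a,b in [(-.125,-.102),(-.09,-.04)]:
        m=(np.hypot(X-t[0],Y-t[1])<.03)&(Z>t[2]+a)&(Z<t[2]+b);print(n,m.sum(),np.percentile(P[m],[3,50,97],axis=0).round(4).tolist() if m.sum()>5 else 0)
```

```text
[0.50177286 0.21331394 0.29744983] [ 9.99997830e-01 -5.84231561e-04 -1.99851638e-03 -6.37699237e-05] 0.2901152321576384 [-0.36174333  0.80345412 -3.05836334]
989 ((0.5035036206245422, 0.21228082478046417), 0.032241690903902054)
scene 80 [[0.4947, 0.2002, 0.1756], [0.5127, 0.2069, 0.1856], [0.517, 0.2246, 0.1951]]
scene 94 [[0.5005, 0.2078, 0.2093], [0.5071, 0.2112, 0.2332], [0.5095, 0.2194, 0.2556]]
side 44 [[0.4845, 0.1982, 0.1757], [0.4942, 0.2031, 0.1868], [0.509, 0.2159, 0.1949]]
side 58 [[0.4906, 0.2057, 0.2105], [0.4971, 0.2096, 0.2327], [0.5043, 0.218, 0.2563]]
```

Emit:
{"name": "play_rows", "arguments": {
  "rows": [
    [[0,0,0],[2,1,15],0.85],
    [[0,0,0],[0,0,15],0.85],
    [[0,0,0],[0,0,10],0.85],
    [[0,0,0],[0,0,0],0.85],
    [[0,0,0],[0,0,0],0.85]
  ]
}}

```text
t: 19.55
tcp_pos: [0.5042, 0.213, 0.2588]
tool_rot: [1.0, 0.0, -0.001, 0.0]
force: [0.4, 0.7, -2.1]
finger_gap: 0.288
gripper_force: 59.8
```

Emit:
{"name": "play_rows", "arguments": {
  "rows": [
    [[0,0,0],[0,0,4],0.85],
    [[0,0,0],[0,0,4],0.85],
    [[0,0,0],[0,0,4],0.85],
    [[0,0,0],[0,0,4],0.85],
    [[0,0,0],[0,0,0],0.85]
  ]
}}

```text
t: 19.97
tcp_pos: [0.505, 0.2126, 0.2434]
tool_rot: [1.0, -0.0, 0.001, -0.0]
force: [-0.6, 0.2, -1.3]
finger_gap: 0.294
gripper_force: 60.2
```

Emit:
{"name": "play_rows", "arguments": {
  "rows": [
    [[0,0,0],[0,0,4],0.85],
    [[0,0,0],[0,0,4],0.85],
    [[0,0,0],[0,0,4],0.85],
    [[0,0,0],[0,0,4],0.85],
    [[0,0,0],[0,0,4],0.85],
    [[0,0,0],[0,0,4],0.85],
    [[0,0,0],[0,0,4],0.85]
  ]
}}

```text
t: 20.55
tcp_pos: [0.5049, 0.2125, 0.2151]
tool_rot: [1.0, -0.0, 0.0, -0.0]
force: [0.1, 0.8, 2.3]
finger_gap: 0.289
gripper_force: 60.3
```

Emit:
{"name": "play_rows", "arguments": {
  "rows": [
    [[0,0,0],[0,0,3],0.85],
    [[0,0,0],[0,0,3],0.85],
    [[0,0,0],[0,0,3],0.85],
    [[0,0,0],[0,0,0],0.85],
    [[0,0,0],[0,0,0],0.85]
  ]
}}

```text
t: 20.97
tcp_pos: [0.5036, 0.212, 0.2056]
tool_rot: [1.0, 0.0, -0.001, 0.001]
force: [-0.3, 0.0, -2.3]
finger_gap: 0.285
gripper_force: 60.0
```

Emit:
{"name": "play_rows", "arguments": {
  "rows": [
    [[0,0,0],[0,0,2],0.85],
    [[0,0,0],[0,0,2],0.85],
    [[0,0,0],[0,0,0],0.85]
  ]
}}

```text
t: 21.22
tcp_pos: [0.5044, 0.2122, 0.2033]
tool_rot: [1.0, 0.0, -0.0, 0.0]
force: [-2.4, -1.5, 6.4]
finger_gap: 0.29
gripper_force: 61.1
```

Emit:
{"name": "play_rows", "arguments": {
  "rows": [
    [[0,0,0],[0,0,1],0.85],
    [[0,0,0],[0,0,1],0.85],
    [[0,0,0],[0,0,0],0.85]
  ]
}}

```text
t: 21.47
tcp_pos: [0.5049, 0.2123, 0.2032]
tool_rot: [1.0, 0.0, 0.001, 0.0]
force: [-4.1, -1.2, 15.9]
finger_gap: 0.292
gripper_force: 62.0
```

Emit:
{"name": "play_rows", "arguments": {
  "rows": [
    [[0,0,0],[0,0,-1],0.85],
    [[0,0,0],[0,0,0],0.85],
    [[0,0,0],[0,0,0],0.85],
    [[0,0,0],[0,0,0],0.85],
    [[0,0,0],[0,0,0],0.85]
  ]
}}

```text
t: 21.88
tcp_pos: [0.5046, 0.2122, 0.2033]
tool_rot: [1.0, 0.0, 0.0, 0.0]
force: [-3.0, -0.7, 9.7]
finger_gap: 0.288
gripper_force: 61.2
```

Run:
```python
from h import *
for i in range(4):
    s=sense();print(s['t'],s['tcp_pos'],s['force']);snapshot("side")
```

```text
21.8833 [0.50455818 0.21218708 0.20327136] [-2.99429828 -0.71918141  9.69076748]
21.9333 [0.50452947 0.21223185 0.20324777] [-2.13655671 -0.64736314 11.09083204]
21.9833 [0.5045346  0.21220405 0.20326918] [-1.53547224 -0.95580798 11.0740131 ]
22.0333 [0.50455269 0.2121956  0.20327091] [-2.65514768 -1.2696035  11.06605206]
```

Emit:
{"name": "play_rows", "arguments": {
  "rows": [
    [[0,0,0],[0,0,-12],0.85],
    [[0,0,0],[0,0,-25],0.85],
    [[0,0,0],[0,0,-30],0.85],
    [[0,0,0],[0,0,-30],0.85],
    [[0,0,0],[0,0,0],0.85],
    [[0,0,0],[5,-30,0],0.85],
    [[0,0,0],[5,-30,0],0.85],
    [[0,0,0],[5,-30,0],0.85],
    [[0,0,0],[5,-30,0],0.85],
    [[0,0,0],[4,-30,0],0.85],
    [[0,0,0],[0,-7,0],0.85],
    [[0,0,0],[0,0,0],0.85]
  ]
}}

```text
t: 23.08
tcp_pos: [0.5275, 0.3711, 0.2964]
tool_rot: [1.0, 0.002, -0.001, 0.001]
force: [-0.3, -1.0, -2.5]
finger_gap: 0.289
gripper_force: 60.2
```

Run:
```python
from h import *
s=sense();t=s['tcp_pos'];print(t,s['tool_rot'],s['finger_gap'],s['force'])
c=get_calibration("wrist");p,d=snapshot("wrist");P=cloud("wrist",d,c);X,Y,Z=P[...,0],P[...,1],P[...,2]
m=(abs(X-.504)<.018)&(abs(Y-.212)<.018);print("tube",np.histogram(Z[m],np.arange(0,.17,.01))[0])
for n in ["scene","side"]:
    p,d=snapshot(n);P=cloud(n,d);X,Y,Z=P[...,0],P[...,1],P[...,2]
    m=(abs(X-.504)<.018)&(abs(Y-.212)<.018);print("tube",np.histogram(Z[m],np.arange(0,.17,.01))[0])
    for a,b in [(-.125,-.102),(-.09,-.04)]:
        m=(np.hypot(X-t[0],Y-t[1])<.03)&(Z>t[2]+a)&(Z<t[2]+b);print(n,m.sum(),np.percentile(P[m],[3,50,97],axis=0).round(4).tolist() if m.sum()>5 else 0)
```

```text
[0.52748394 0.37111018 0.29635132] [ 9.99997639e-01  1.53251590e-03 -1.44082872e-03  5.44999167e-04] 0.28931941332769884 [-0.26668086 -1.01008422 -2.49606901]
tube [  0   0   0   0   1   0   0  62  58  59  74  82  99 165  28   0]
tube [ 0  0  2  0  1  2  1  1  3 13 22 19 27 32  6  0]
scene 81 [[0.5217, 0.3546, 0.1742], [0.5376, 0.361, 0.1841], [0.5424, 0.377, 0.1934]]
scene 104 [[0.5243, 0.3626, 0.2072], [0.5312, 0.3659, 0.2311], [0.5354, 0.3727, 0.254]]
tube [ 0  1  2  1  4  2  3  1  0  3  6  9 12 17  4  0]
side 38 [[0.5099, 0.3528, 0.1758], [0.5195, 0.3567, 0.1846], [0.5317, 0.3695, 0.194]]
side 48 [[0.5182, 0.3596, 0.2085], [0.5226, 0.3637, 0.2309], [0.5298, 0.3721, 0.2533]]
```

Emit:
{"name": "play_rows", "arguments": {
  "rows": [
    [[0,0,0],[0,0,30],0.85],
    [[0,0,0],[0,0,38],0.85],
    [[0,0,0],[0,0,38],0.85],
    [[0,0,0],[0,0,30],0.85],
    [[0,0,0],[0,0,12],0.85],
    [[0,0,0],[0,0,6],0.85],
    [[0,0,0],[0,0,4],0.85],
    [[0,0,0],[0,0,0],0.85],
    [[0,0,0],[0,0,0],0.85]
  ]
}}

```text
t: 23.98
tcp_pos: [0.53, 0.3698, 0.1425]
tool_rot: [1.0, -0.0, 0.002, -0.001]
force: [-0.3, -0.3, -1.6]
finger_gap: 0.289
gripper_force: 60.1
```

Emit:
{"name": "play_rows", "arguments": {
  "rows": [
    [[0,0,0],[0,0,3],0.85],
    [[0,0,0],[0,0,3],0.85],
    [[0,0,0],[0,0,0],0.85],
    [[0,0,0],[0,0,0],0.85]
  ]
}}

```text
t: 24.32
tcp_pos: [0.5285, 0.3695, 0.1348]
tool_rot: [1.0, 0.0, 0.0, -0.0]
force: [0.3, -0.7, -2.8]
finger_gap: 0.293
gripper_force: 60.1
```

Emit:
{"name": "play_rows", "arguments": {
  "rows": [
    [[0,0,0],[0,0,3],0.85],
    [[0,0,0],[0,0,3],0.85],
    [[0,0,0],[0,0,1],0.85],
    [[0,0,0],[0,0,0],0.85],
    [[0,0,0],[0,0,0],0.85]
  ]
}}

```text
t: 24.73
tcp_pos: [0.5286, 0.3694, 0.1275]
tool_rot: [1.0, 0.0, -0.0, 0.0]
force: [-0.0, -0.2, -0.2]
finger_gap: 0.29
gripper_force: 60.7
```

Emit:
{"name": "play_rows", "arguments": {
  "rows": [
    [[0,0,0],[0,0,1],0.85],
    [[0,0,0],[0,0,1],0.85],
    [[0,0,0],[0,0,0],0.85]
  ]
}}

```text
t: 24.98
tcp_pos: [0.529, 0.3695, 0.1275]
tool_rot: [1.0, 0.0, 0.001, -0.0]
force: [-1.6, -1.7, 8.1]
finger_gap: 0.287
gripper_force: 61.5
```

Emit:
{"name": "play_rows", "arguments": {
  "rows": [
    [[0,0,0],[0,0,-1],0.65],
    [[0,0,0],[0,0,0],0.55],
    [[0,0,0],[0,0,0],0.45],
    [[0,0,0],[0,0,0],0.4],
    [[0,0,0],[0,0,-20],0.4],
    [[0,0,0],[0,0,-35],0.4],
    [[0,0,0],[0,0,-35],0.4],
    [[0,0,0],[0,0,-38],0.4],
    [[0,0,0],[-40,0,0],0.4],
    [[0,0,0],[-40,0,0],0.4],
    [[0,0,0],[0,0,0],0.4],
    [[0,0,0],[0,0,0],0.4]
  ]
}}

```text
t: 25.98
tcp_pos: [0.4457, 0.3691, 0.2543]
tool_rot: [1.0, 0.001, -0.001, 0.001]
force: [1.2, -0.7, 0.3]
finger_gap: 0.599
gripper_force: 0.0
```

Run:
```python
from h import *
s=sense();print(s['tcp_pos'],s['tool_rot'],s['finger_gap'],s['force'])
c=get_calibration("wrist");p,d=snapshot("wrist");P=cloud("wrist",d,c);cv2.imwrite("pics/w10.png",p[:,:,::-1])
X,Y,Z=P[...,0],P[...,1],P[...,2]
m=(abs(X-.504)<.018)&(abs(Y-.212)<.018);print(np.histogram(Z[m],np.arange(0,.17,.01))[0])
m=(abs(X-.526)<.03)&(abs(Y-.365)<.03)&(Z>.15)&(Z<.165)
print("tamper top",m.sum(),np.median(P[m],0),cv2.minEnclosingCircle(P[m][:,:2].astype(np.float32)))
```

```text
[0.44567917 0.36912941 0.25431482] [ 9.99998764e-01  1.05156815e-03 -1.04211925e-03  5.29942546e-04] 0.598760142874817 [ 1.16029291 -0.70348444  0.25887581]
[  0   0   0   0   0   0   0 100 127 127 153 171 196 310  52   0]
tamper top 937 [0.52707032 0.36866364 0.15844639] ((0.5268696546554565, 0.3685753643512726), 0.012944180518388748)
```

View pics/w10.png

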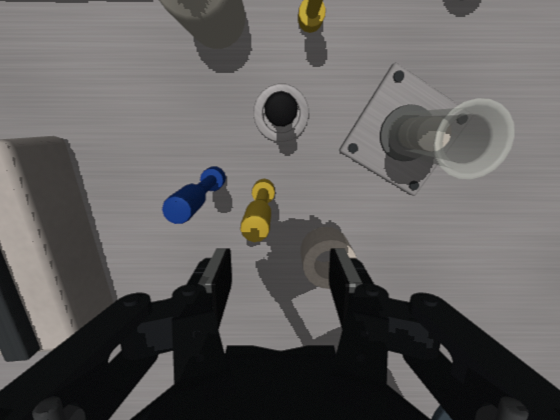

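Emit:
{"name": "play_rows", "arguments": {
  "rows": [
    [[0,0,0],[0,38,0],1],
    [[0,0,0],[0,38,0],1],
    [[0,0,0],[0,38,0],1],
    [[0,0,0],[0,38,0],1],
    [[0,0,0],[0,38,0],1],
    [[0,0,0],[0,38,0],1],
    [[0,0,0],[0,38,0],1],
    [[0,0,0],[0,38,0],1],
    [[0,0,0],[0,38,0],1],
    [[0,0,0],[0,38,0],1],
    [[0,0,0],[-10,38,0],1],
    [[0,0,0],[-15,38,0],1]
  ],
  "grip_force": 20
}}

```text
t: 27.03
tcp_pos: [0.426, -0.0904, 0.2548]
tool_rot: [1.0, -0.0, 0.002, 0.001]
force: [0.0, -0.2, 1.1]
finger_gap: 0.003
gripper_force: 0.0
```

Emit:
{"name": "play_rows", "arguments": {
  "rows": [
    [[0,0,0],[-15,37,0],1],
    [[0,0,0],[-19,37,0],1],
    [[0,0,0],[0,0,30],1],
    [[0,0,0],[0,0,30],1],
    [[0,0,0],[0,0,0],1],
    [[0,0,0],[0,0,0],1]
  ]
}}

```text
t: 27.53
tcp_pos: [0.3896, -0.1614, 0.1936]
tool_rot: [1.0, -0.001, -0.001, -0.001]
force: [0.9, -0.5, -0.3]
finger_gap: -0.0
gripper_force: 0.0
```

Run:
```python
from h import *
s=sense();print(s['tcp_pos'],s['tool_rot'],s['q'],s['finger_gap'],s['force'])
c=get_calibration("wrist");p,d=snapshot("wrist");P=cloud("wrist",d,c);X,Y,Z=P[...,0],P[...,1],P[...,2]
m=(abs(Z-.125)<.004)&(X>.39)&(X<.435)&(abs(Y+.16)<.07);print(m.sum(),np.percentile(P[m],[3,50,97],axis=0).round(4))
```

```text
[ 0.38957865 -0.16137012  0.19362929] [ 9.99998519e-01 -7.02567464e-04 -1.25566501e-03 -9.44111613e-04] [-6.59044969e-01  3.35153788e-01  1.96991317e+00 -5.75606828e-05
  8.39667401e-01  9.13194996e-01] -0.00014475412418647252 [ 0.87327933 -0.48854741 -0.28122041]
2928 [[ 0.4212 -0.2236  0.1227]
 [ 0.4272 -0.1645  0.1262]
 [ 0.4324 -0.1051  0.128 ]]
```

Emit:
{"name": "play_rows", "arguments": {
  "rows": [
    [[0,0,0],[0,0,30],1],
    [[0,0,0],[0,0,30],1],
    [[0,0,0],[0,0,16],1],
    [[0,0,0],[0,0,0],1],
    [[0,0,0],[8,0,0],1],
    [[0,0,0],[8,0,0],1],
    [[0,0,0],[12,0,0],1],
    [[0,0,0],[12,0,0],1],
    [[0,0,0],[12,0,0],1],
    [[0,0,0],[12,0,0],1],
    [[0,0,0],[12,0,0],1],
    [[0,0,0],[0,0,0],1]
  ]
}}

```text
t: 28.58
tcp_pos: [0.4701, -0.1617, 0.1207]
tool_rot: [1.0, 0.001, 0.004, 0.002]
force: [0.6, -1.5, 0.7]
finger_gap: -0.002
gripper_force: 0.0
```

Emit:
{"name": "play_rows", "arguments": {
  "rows": [
    [[0,0,0],[12,0,0],1],
    [[0,0,0],[12,-1,0],1],
    [[0,0,0],[12,0,0],1],
    [[0,0,0],[12,-1,0],1],
    [[0,0,0],[12,0,0],1],
    [[0,0,0],[10,0,0],1],
    [[0,0,0],[8,0,0],1],
    [[0,0,0],[0,0,0],1]
  ]
}}

```text
t: 29.25
tcp_pos: [0.5461, -0.1592, 0.1196]
tool_rot: [1.0, 0.0, 0.002, 0.001]
force: [-0.2, -0.5, 0.8]
finger_gap: 0.002
gripper_force: 0.0
```

Emit:
{"name": "play_rows", "arguments": {
  "rows": [
    [[0,0,0],[6,0,0],1],
    [[0,0,0],[6,0,0],1],
    [[0,0,0],[4,0,0],1],
    [[0,0,0],[0,0,0],1]
  ]
}}

```text
t: 29.58
tcp_pos: [0.5608, -0.1589, 0.1186]
tool_rot: [1.0, 0.0, 0.001, 0.0]
force: [0.3, -0.2, -0.3]
finger_gap: -0.002
gripper_force: 0.0
```

Emit:
{"name": "play_rows", "arguments": {
  "rows": [
    [[0,0,0],[3,0,0],1],
    [[0,0,0],[3,0,0],1],
    [[0,0,0],[0,0,0],1],
    [[0,0,0],[0,0,0],1]
  ]
}}

```text
t: 29.92
tcp_pos: [0.5641, -0.1585, 0.1183]
tool_rot: [1.0, 0.0, -0.002, -0.0]
force: [-4.9, -1.3, 2.6]
finger_gap: 0.002
gripper_force: 2.5
```

Emit:
{"name": "play_rows", "arguments": {
  "rows": [
    [[0,0,0],[2,0,0],1],
    [[0,0,0],[2,0,0],1],
    [[0,0,0],[0,0,0],1]
  ]
}}

```text
t: 30.17
tcp_pos: [0.5643, -0.1585, 0.1182]
tool_rot: [1.0, 0.001, -0.006, -0.001]
force: [-13.3, -3.9, 8.9]
finger_gap: -0.002
gripper_force: 6.7
```

Run:
```python
from h import *
s=sense();print(s['tcp_pos'],s['force'])
for n in ("side","scene"):
    p,d=snapshot(n);P=cloud(n,d);X,Y,Z=P[...,0],P[...,1],P[...,2]
    m=(Z>.118)&(Z<.13)&(X>.4)&(X<.6)&(((Y>-.14)&(Y<-.1))|((Y<-.18)&(Y>-.23)));print(m.sum(),np.percentile(P[m],[3,25,50,97],axis=0).round(4).tolist())
```

```text
[ 0.56429941 -0.15845488  0.11818886] [-13.31661567  -3.90049944   8.86423706]
64 [[0.5739, -0.2229, 0.1202], [0.5768, -0.2143, 0.124], [0.5791, -0.2054, 0.1258], [0.5948, -0.1094, 0.129]]
209 [[0.5792, -0.221, 0.12], [0.5834, -0.2054, 0.1231], [0.5861, -0.1822, 0.1246], [0.5973, -0.1029, 0.1281]]
```

Emit:
{"name": "play_rows", "arguments": {
  "rows": [
    [[0,0,0],[-15,0,0],1],
    [[0,0,0],[-20,0,0],1],
    [[0,0,0],[-10,0,0],1],
    [[0,0,0],[0,0,-35],1],
    [[0,0,0],[0,0,-40],1],
    [[0,0,0],[0,0,-40],1],
    [[0,0,0],[0,0,0],1],
    [[0,0,0],[0,0,0],1]
  ]
}}

```text
t: 30.93
tcp_pos: [0.527, -0.1596, 0.2365]
tool_rot: [1.0, -0.0, 0.004, 0.002]
force: [0.3, 1.0, -0.5]
finger_gap: -0.002
gripper_force: 0.0
```

Run:
```python
from h import *
s=sense();print(s['tcp_pos'],s['force'])
p,d=snapshot("scene");cv2.imwrite("pics/s2.png",p[:,:,::-1])
P=cloud("scene",d);X,Y,Z=P[...,0],P[...,1],P[...,2]
m=(Z>.118)&(Z<.13)&(X>.4)&(X<.6)&(Y>-.23)&(Y<-.1);print(np.percentile(P[m],[3,50,97],axis=0).round(4).tolist())
```

```text
[ 0.52702975 -0.15957277  0.23651204] [ 0.34986024  1.01494036 -0.5014555 ]
[[0.5793, -0.2196, 0.1195], [0.5861, -0.1641, 0.1246], [0.5962, -0.1044, 0.1282]]
```

View pics/s2.png

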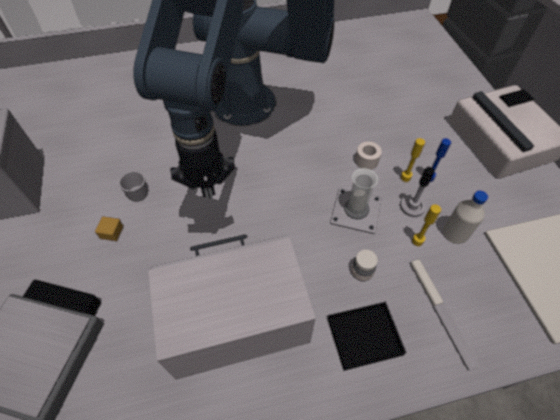

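The picture shows the drawer shut (handle near 220,240), the tamper upright in its dish (425,180), and everything else where it started.

```bash
python3 -c "
from station import *
print(sign_off())"
```

```text
the job is handed in; nothing more can be done
None
```

The job is handed in, with no verdict returned: both tablets found in the drawer are in the tube and rammed to the bottom at about 11–14 N, the tamper stands upright in its dish, the drawer is pushed shut to its stop, and the bystanders look unmoved.

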